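Proof-press a leaf spring and set its verdict tag

TASK

Test the leaf spring clamped in the bench tester: with closed fingers, press gently straight down on the brass dome at its mid-span with 10 newtons and hold that steady for two seconds, never over 13 newtons, then let it spring back. The orange rider stays where the leaf pushed it: without touching the rider, slide the blue tag to the patch of the colour that the rider's pointer marks on the scale (yellow too stiff, green good, red too soft) and leave it there, disturbing nothing round the tester.

Things in the scene. Friction and masses are not known exactly. Their poses are not given: they have to be found in the camera images.
- tester: Grey base plate, 250 x 260 x 16 mm, fixed to the bench; origin on the bench surface, z up. A steel leaf (24 wide, 3 thick, mid-plane 100 mm above the bench) runs along its +y at x = 0 from the clamp edge at y = -55 mm to a free tip at y = +95 mm. A verdict track runs along y at x = -100 mm; patches before it, by growing y: black (park), yellow, green, red.
- scale_top (a point): Middle of the top edge of the white scale plate (6 x 56 x 104 mm, facing the tester's -x) beyond the leaf's tip; 120 mm above the bench, fixed. Its colour bands from the top down: yellow, green, red.
- clamp_top (a point): Middle of the top of the dark clamp pillar that holds the leaf (44 x 48 mm, fixed), 116 mm above the bench, with two screw heads 5 mm higher. On the bench beyond this end, to the robot's right, a wooden board stands upright, up to 270 mm high: pass well above it.
- pad_top (a point): Top of the polished, slippery brass dome button (22 mm across, 12 mm high) on the leaf at mid-span, 75 mm from the clamp edge; 113.5 mm above the bench unloaded. Leaf stiffness differs and is not known beforehand: under 10 N it sinks about 5 to 21 mm and tilts up to 0.35 rad to the tip. The leaf is damped: press slowly (about 5 mm/s), read the force at rest; poses are too coarse to set it.
- rider (a joint): Orange rider under the leaf tip, before the scale: downward travel in m, 0 (top, start) to 0.055. The tip pushes it, about twice as far as the dome sinks; friction keeps it at the lowest point. Its black pointer reads on the scale (ticks 4 mm apart): yellow 0 to 0.016 (too stiff), green 0.016 to 0.025 (good), red beyond (too soft). Within 1.5 mm of a border either colour will do.
- tag (a joint): Blue verdict tag on its track: travel in m along the tester's +y, 0 to 0.145. It starts parked at 0 to 0.012, on the black patch. Centres of the 30 mm long patches: yellow 0.050, green 0.090, red 0.130; set when within 12 mm of a centre. It slides with about 1.5 N of friction and stays where it is left.
- tag_grip (a point): Point on the centre line of the tag's upright blue grip block, 16 mm below its top, 54 mm above the bench. The block is 16 mm along the track (tester y) and 24 mm across it (tester x) and stands free from 32 to 70 mm above the bench. It can be pinched from above with a finger before and behind it along the track.
- cup: Black tapered rubber cup, upright, 66 mm across, 104 mm high, loose, near the tip end of the tester; origin at its underside. Leave alone.
- screw_carton: Small green and yellow screw carton, 60 x 90 x 51 mm, loose, near the clamp end of the tester; origin at its underside. Leave alone.
- bush: Grey turned bushing, 32 mm across, 28 mm high, loose, behind the tester; origin at its underside. Leave alone.

How it is judged:
By the outcome, as a careful person would: the job done as asked, in the order asked, and still so for the second after the job is handed in, with the robot touching nothing.
It also fails if it takes over 64 s, if anything falls off the work surface, if the arm or the gripper's body presses on something with over 40 N, if the wrist force passes 120 N, or if a joint passes its speed limit or range.

ROBOT

A 7-joint arm with a two-finger parallel gripper is mounted at the origin on a cart in front of the work surface, level with it; the furniture and walls round the work are solid. World frame = base frame: x ahead of the robot, y to its left, z up, the work surface at z = 0. Lengths are in m, angles in degrees, forces in N, time in s.
With the tool pointing down it reaches from about 0.35 to 0.9 m from the base axis. Payload 8.1 kg.
Tool frame: the origin (TCP) lies at the very end of the fingers, on their centre line; the grasp point (between the pads) lies tcp_to_grasp behind it (tcp_to_grasp is the distance from the TCP to the grasp point, in m); z points along the fingers, y is the line along which they close (so a half turn about z gives the same grasp; the last joint's range is limited). The gripper opens to 92 mm and grips with 3 to 60 N. Pads are 19 mm wide; open, the fingers measure 130 mm over their backs; the gripper's body (75 mm by 190 mm) begins 47 mm behind the grasp point.
Start: joints at [-82.197, 24.895, 1.432, 90.138, -0.665, 64.973, -4.303], TCP at [0.148, 0.607, 0.227] pointing down, gripper open.
Joint ranges: [-149.89, 149.89], [-25.12, 119.58], [-72.63, 75.52], [4.76, 147.25], [-75.54, 255.54], [6.69, 114.76], [-157.13, 157.13]. Speed limits (degrees/s): [127.2, 127.2, 172.46, 172.46, 180, 180, 180].

INTERFACE

Orientations are given as [roll, pitch, yaw] about the fixed x, y, z axes, in that order (R = Rz(yaw) Ry(pitch) Rx(roll)).
In Python, from bench import sense, capture, finish_job, silhouettes, tcp_to_grasp gives the robot as it stands. The module is installed in compiled form; this text tells all that it offers.
- The arm moves only by the tool send_rows, never from a script. Its argument "targets" is a list of rows, each a list of 7 numbers: the shift along the tool's x, y, z in cm, then the turn, a rotation vector about the tool's x, y, z in degrees, then the finger opening in cm, from 0 to 9.18. In form: [[x, y, z, rx, ry, rz, fingers], ...]. A call has 1 to 10 rows; each row shifts and turns the commanded pose from where the row before left it, along the tool's axes as they then stand; what a row does not reach is not made up. A row lasts 1/10 s, in which the tool goes at most 50 mm and 8.59 degrees, less where a joint would pass 70% of its speed; a pose out of reach is approached as far as the arm can. A call with a gripper value outside its range is refused whole. The fingers move at their own pace and stop on an object; "newtons" is the grip in N (left out, the last holds). Time passes only in rows, so rows that do not move let the fingers close. It gives the time, the measured TCP pose, the force, the opening and the grip force at its end, in the units of the state.
- sense(): the state, without advancing time (a new reading comes with each control period).
- capture(name): name is "scene" or "side" or "wrist"; returns a dict with "color" (400x640x3 uint8, red, green, blue), "K" (3x3 intrinsics, pixels), "dist_coeffs" ([k1, k2, p1, p2, k3] as OpenCV has them; the pictures are not rectified), "view" (4x4, takes a point from world to camera coordinates). Camera axes: x right, y up, looking along -z (the intrinsics and any distortion apply to the point x, -y, -z); pixel columns grow to the right and rows downward; lengths in m; the calibration is good to about 2 mm. A picture is of the moment at which its call begins. There is no depth.
- finish_job(): hands the job in; it is judged then, once.
Trained networks look in a picture, given as the dict that the camera call returned (one of the last four; its "shot" number tells which), for a name from the list of things; names that differ only in an ending like _2 or _b are one class to them, and where a whole thing is asked for, a point or a joint stands for the part that bears it (a point fixed in the world has none). Each returns a list of dicts, best first, with "conf" (0 to 1); they miss things now and then, are a little off and sometimes report something else, mostly with a low value. They report only what shows in the picture. A call takes as long as a camera call.
- silhouettes(picture, label): "mask" (400x640 bool, what is visible of it) and "rect" ([left, top, right, bottom] in pixels, round what is visible of it).
The state is a dict: "t": time; "joint_pos": joint angles; "qvel": joint speeds; "tau": joint torques, N m; "eef_pos": TCP position; "eef_rot": TCP orientation; "wrist_force": force on the tool from outside, world axes, zero at the start; "ft_torque": the same for the moment, N m; "gripper_width": opening from 0.0 (shut) to 1.0 (fully open); "gripper_force": force on a finger pad.
Only numpy, scipy, OpenCV 4.12 (cv2) and the standard library are available. Lean on these libraries where they do the work, as an engineer would, in place of code of your own. Each camera call takes 0.05 s, during which the arm holds its last target. There are 200 camera calls.

## Working session

There is one attempt and no reset: what is moved stays moved. The work goes in short steps, Python scripts to look and compute and a tool call to move; the robot and the scene stay as the last step left them, time stands still between calls to the robot, and variables do not carry over. Pictures are saved under pics/ and viewed, at most 10 in all, crops included, and the job is handed in when it is done.

Besides the shell and the picture viewer there is one more tool, called after "Emit:" as name(argument=value, ...), one argument or row to a line, values as JSON. send_rows: Moves the arm, as the interface text tells. Its arguments: {"type":"object","properties":{"targets":{"type":"array"},"newtons":{"type":"number"}},"required":["targets"]}

```bash
mkdir -p pics; cat > h.py <<'E'
import numpy as np, cv2
from bench import *
def save(p,n): cv2.imwrite(f'pics/{n}.png',p['color'][:,:,::-1])
def proj(p,X):
    X=np.atleast_2d(X).astype(float); V=np.array(p['view']); c=X@V[:3,:3].T+V[:3,3]; c=c*[1,-1,-1]
    return cv2.projectPoints(c,np.zeros(3),np.zeros(3),np.array(p['K']),np.array(p['dist_coeffs'],float))[0][:,0]
def ray(p,uv):
    n=cv2.undistortPoints(np.array([[uv]],float),np.array(p['K']),np.array(p['dist_coeffs'],float))[0,0]
    V=np.array(p['view']);R=V[:3,:3]; d=R.T@np.array([n[0],-n[1],-1]); return -R.T@V[:3,3],d
def atz(p,uv,z):
    o,d=ray(p,uv); return o+d*(z-o[2])/d[2]
E
python3 - <<'E'
from h import *
s=sense();print(s['eef_pos'],s['eef_rot'],s['wrist_force'],tcp_to_grasp)
for n in ['scene','side','wrist']:
    p=capture(n);save(p,n+'0')
    print(n,np.round(-np.array(p['view'])[:3,:3].T@np.array(p['view'])[:3,3],3))
    for l in ['tester','rider','tag','tag_grip','pad_top','cup','screw_carton','bush']:
        try:
            for r in silhouettes(p,l)[:2]:
                v,u=np.nonzero(r['mask']);print(' ',l,round(r['conf'],2),np.round(r['rect']),u.mean().round(1),v.mean().round(1),len(u))
        except Exception as e: print(l,e)
E
```

```text
[0.1477604  0.60677091 0.22594991] [-1.79912096e+02  8.19440940e-03  1.66315167e+02] [ 0.12194719 -0.24678221  0.18666828] 0.0188
scene [0.546 0.799 0.638]
  tester 0.57 [261. 167. 399. 286.] 333.5 233.4 8835
  rider 0.42 [292. 221. 314. 229.] 302.8 225.2 135
  tag 0.65 [365. 200. 382. 219.] 373.0 209.8 210
  tag_grip 0.56 [366. 202. 384. 221.] 373.1 210.1 230
  pad_top 0.57 [317. 199. 324. 206.] 320.9 201.1 54
  pad_top 0.54 [265. 206. 278. 220.] 270.5 212.5 163
  cup 0.75 [235. 239. 268. 290.] 250.9 268.6 1123
  cup 0.71 [336. 162. 361. 200.] 351.8 175.6 496
  screw_carton 0.95 [340. 160. 367. 198.] 352.4 175.6 480
  bush 0.43 [269. 206. 277. 220.] 270.2 212.3 142
side [ 0.773 -0.754  0.756]
  tester 0.76 [216. 158. 362. 283.] 292.6 219.9 9993
  rider 0.42 [321. 167. 331. 174.] 324.4 168.8 20
  tag 0.73 [235. 204. 249. 230.] 243.1 215.8 266
  tag_grip 0.73 [237. 204. 252. 226.] 243.2 216.0 284
  pad_top 0.46 [299. 183. 306. 188.] 302.1 185.6 63
  cup 0.94 [355. 148. 384. 196.] 370.2 175.4 883
  cup 0.16 [215. 154. 362. 284.] 292.4 220.0 9978
  screw_carton 0.73 [225. 258. 280. 302.] 253.7 280.5 1658
  bush 0.67 [351. 240. 367. 258.] 357.5 247.0 212
  bush 0.48 [297. 184. 308. 191.] 302.3 185.7 68
wrist [0.079 0.625 0.384]
```

```bash
python3 - <<'E'
import cv2
a=cv2.imread('pics/scene0.png')[140:320,190:430];b=cv2.imread('pics/side0.png')[130:320,180:420]
cv2.imwrite('pics/c1.png',cv2.resize(a,(800,600),interpolation=cv2.INTER_CUBIC));cv2.imwrite('pics/c2.png',cv2.resize(b,(758,600),interpolation=cv2.INTER_CUBIC))
E
```

```text
(no output)
```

View pics/c1.png

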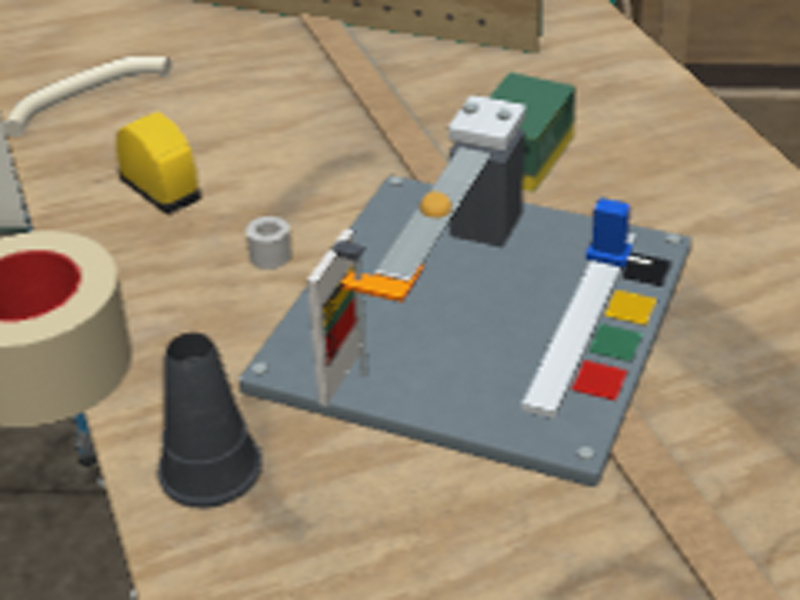

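View pics/c2.png

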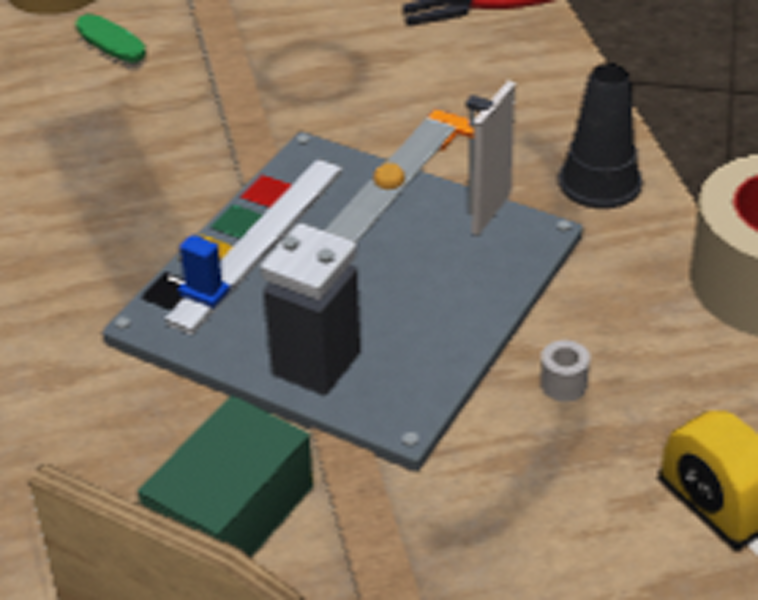

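View pics/side0.png

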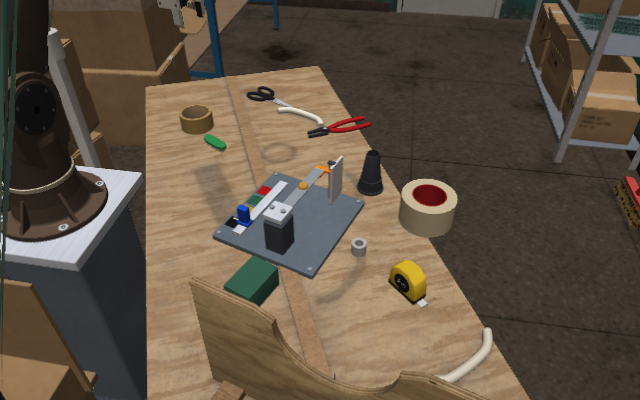

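The scene crop shows the leaf running toward the camera, with the dome at about (436,203), the tag at (610,225) and the scale at (335,320). The side crop shows the clamp nearest the camera, with the carton and the upright board beyond it. Next I'll fit the tester pose from the plate corners plus the dome and clamp.

```bash
cat > fit.py <<'E'
from h import *
from scipy.optimize import least_squares
P=dict(a=(.125,-.13,.016),b=(-.125,-.13,.016),c=(-.125,.13,.016),d=(.125,.13,.016),dome=(0,.02,.108))
S=dict(a=(392,178),b=(690,237),c=(598,473),d=(242,382),dome=(436,204))
T=dict(c=(301,135),d=(580,230),a=(416,461),b=(106,336),dome=(389,175))
ps,pt=capture('scene'),capture('side')
def W(q,X): c,s=np.cos(q[2]),np.sin(q[2]); return np.array([q[0]+c*X[0]-s*X[1],q[1]+s*X[0]+c*X[1],X[2]])
def res(q,full=False):
    r=[]
    for p,D,o,k in((ps,S,(190,140),800/240),(pt,T,(180,130),758/240)):
        for n,uv in D.items(): r.append(proj(p,W(q,P[n]))[0]-(np.array(uv)+.5)/k-o)
        t=(243.1,215.8) if p is pt else (373.0,209.8)
        r.append(.5*(proj(p,W(q,(-.1,q[3],.048)))[0]-t))
    r=np.array(r); return r if full else r.ravel()
f=least_squares(res,[.55,0,0,-.09],loss='soft_l1');q=f.x
print(q[:2],np.degrees(q[2]),'tagy',q[3]);print(res(q,True).round(1))
for n,X in dict(pad=(0,.02,.1135),tag=(-.1,q[3],.054),clamp=(0,-.079,.116)).items(): print(n,W(q,X).round(4))
np.save('q.npy',q)
s=sense();print(s['joint_pos'],s['eef_pos'],s['t'])
E
python3 fit.py
```

```text
[0.5720141  0.03318905] -18.240132612571344 tagy -0.06572835188944717
[[-2.8 -3.6]
 [-1.2 -2.5]
 [-2.2 -2.6]
 [-3.5 -3.9]
 [ 7.7  0.2]
 [ 3.8  0.5]
 [-0.7 -2.6]
 [ 2.  -2.5]
 [ 0.5  0. ]
 [-2.9 -2.2]
 [-9.  -5.9]
 [-3.5 -3.2]]
pad [0.5783 0.0522 0.1135]
tag [0.4565 0.0021 0.054 ]
clamp [ 0.5473 -0.0418  0.116 ]
[-82.19693901  24.89614126   1.43313473  90.13764357  -0.666435
  64.97480157  -4.30141658] [0.14785357 0.60726357 0.22673029] 1.45
```

```bash
python3 - <<'E'
s=open('fit.py').read()
s=s.replace("dome=(0,.02,.108))","dome=(0,.02,.108),cl=(0,-.079,.116),tip=(0,.095,.1015))")
s=s.replace("dome=(436,204))","dome=(436,204),cl=(490,116),tip=(395,276))").replace("dome=(389,175))","dome=(389,175),cl=(310,254),tip=(441,121))")
s=s.replace("proj(p,W(q,P[n]))","proj(p,W(q,np.array(P[n])+([q[4],q[5],0] if n in 'abcd' else 0)))")
s=s.replace("(243.1,215.8)","(243.4,206.5)").replace("(373.0,209.8)","(373.7,201.8)").replace(".048)))[0]-t",".070)))[0]-t").replace(".5*(proj","1*(proj")
s=s.replace("[.55,0,0,-.09]","[.55,0,-.3,-.09,0,0]").replace("'tagy',q[3]","'tagy',q[3:]")
open('fit.py','w').write(s)
E
python3 fit.py
```

```text
[0.59130845 0.02375716] -18.00789369941108 tagy [-0.06410993 -0.02541295  0.00554209]
[[-2.  -2.7]
 [ 0.  -1.8]
 [-0.3 -1.3]
 [-2.3 -2.6]
 [-0.8 -2.4]
 [-2.2 -0.9]
 [-1.3 -2.3]
 [-1.1 -0.7]
 [-1.8 -3.6]
 [ 0.7 -3.8]
 [-0.4 -1.7]
 [-3.7 -3.3]
 [-1.1 -2.3]
 [-0.6 -3. ]
 [-1.1 -1.4]
 [-0.7 -1.2]]
pad [0.5975 0.0428 0.1135]
tag [ 0.4764 -0.0063  0.054 ]
clamp [ 0.5669 -0.0514  0.116 ]
[-82.19651048  24.89507369   1.43197148  90.13971533  -0.66620031
  64.97251003  -4.30286925] [0.14784733 0.6072601  0.22672763] 1.55
```

Emit:
send_rows(
  targets=[
    [0,0,-4,0,0,4.3,0],
    [-3.3,-2.2,-3,0,0,0,0],
    [-3.3,-2.2,0,0,0,0,0],
    [-3.3,-2.2,0,0,0,0,0],
    [-3.3,-2.2,0,0,0,0,0],
    [-3.3,-2.2,0,0,0,0,0],
    [-3.3,-2.2,0,0,0,0,0],
    [-3.3,-2.2,0,0,0,0,0],
    [-3.3,-2.2,0,0,0,0,0],
    [-3.3,-2.2,0,0,0,0,0],
  ],
  newtons=20,
)

```text
t: 2.55
eef_pos: [0.37, 0.3258, 0.297]
eef_rot: [180.0, 0.0, 162.0]
wrist_force: [0.8, -0.1, -0.7]
gripper_width: 0.182
gripper_force: 0.0
```

```bash
sed -i "s/W(q,X): c,s=np.cos(q\[2\]),np.sin(q\[2\]); return np.array(\[\(.*\),X\[2\]\])/W(q,X): c,s=np.cos(q[2]),np.sin(q[2]); return np.array([\1,X[2]+(q[6] if len(q)>6 else 0)])/; s/-.09,0,0\]/-.09,0,0,0]/" fit.py; python3 - <<'E'
s=open('fit.py').read()
s+="""
for uv in ((352,155),(300,142)): print('board',atz(ps,uv,0))
"""
open('fit.py','w').write(s)
E
python3 fit.py
```

```text
[0.59068207 0.02382935] -17.851977245312536 tagy [-0.06309652 -0.02468818  0.00457367 -0.00649922]
[[-1.9 -0.9]
 [-0.2 -0.1]
 [-0.1  0.4]
 [-1.8 -0.6]
 [-0.4 -0. ]
 [-2.   1.4]
 [-0.7  0.2]
 [-1.1  1.7]
 [-2.1 -1.2]
 [ 0.3 -1.6]
 [-0.4  0.9]
 [-3.5 -0.7]
 [-1.3  0. ]
 [-0.6 -0.5]
 [-1.5  0.9]
 [-0.4  0.9]]
pad [0.5968 0.0429 0.107 ]
tag [ 0.4762 -0.0056  0.0475]
clamp [ 0.5665 -0.0514  0.1095]
[-57.45361907   8.9883086   12.06542635 102.57982122  -1.87908318
  68.60146366  26.68960036] [0.37298566 0.32224885 0.29720523] 2.65
board [ 0.52057428 -0.35659149  0.        ]
board [ 0.69418761 -0.44221344  0.        ]
```

Emit:
send_rows(
  targets=[
    [-3.3,-2.2,0,0,0,0,0],
    [-3.3,-2.2,0,0,0,0,0],
    [-3.3,-2.2,0,0,0,0,0],
    [-3.3,-2.2,0,0,0,0,0],
    [-3.3,-2.2,0,0,0,0,0],
    [-3.3,-2.2,0,0,0,0,0],
    [-3.3,-2.2,2,0,0,0,0],
    [-3.3,-2.2,3,0,0,0,0],
    [-3.3,-2.0,3,0,0,0,0],
    [0,0,2,0,0,0,0],
  ],
)

```text
t: 3.65
eef_pos: [0.593, 0.0436, 0.1948]
eef_rot: [-179.8, 0.1, 161.6]
wrist_force: [0.4, -0.2, 0.7]
gripper_width: 0.006
gripper_force: 0.0
```

```bash
python3 - <<'E'
from h import *
p=capture('wrist');ps=capture('scene');pt=capture('side')
s=sense();t=np.array(s['eef_pos']);print(s['t'],t,s['eef_rot'],s['wrist_force'],s['ft_torque'],s['gripper_width'])
for k in(p,ps,pt): print('tcp px',proj(k,t).round(1))
for l in ['tag_grip','pad_top']:
    for r in silhouettes(p,l)[:2]:
        v,u=np.nonzero(r['mask']);print(l,r['conf'],r['rect'],u.mean(),v.mean())
A=cv2.resize(ps['color'][130:310,220:420],None,fx=2,fy=2,interpolation=2);B=cv2.resize(pt['color'][110:290,200:400],None,fx=2,fy=2,interpolation=2)
im=np.zeros((760,800,3),np.uint8);im[:400,:640]=p['color'];im[400:760,:400]=A;im[400:760,400:]=B
cv2.imwrite('pics/m1.png',cv2.resize(im,(632,600),interpolation=3)[:,:,::-1])
E
```

```text
3.8 [0.59029359 0.04948191 0.19566814] [-1.79935537e+02 -1.59219288e-01  1.62002989e+02] [0.49267833 0.30370685 0.79635785] [ 0.00658841 -0.00879062 -0.00115496] 0.0018867272351514217
tcp px [[324.4 242.1]]
tcp px [[322.7 166.7]]
tcp px [[298.4 147. ]]
tag_grip 0.81 [209.7, 53.1, 245.1, 102.8] 227.3911149825784 85.7116724738676
pad_top 0.8 [309.4, 194.9, 337.2, 221.8] 322.7755474452555 208.63138686131387
pad_top 0.4 [406.9, 187.5, 441.1, 240.9] 420.33093525179856 212.1410071942446
```

View pics/m1.png

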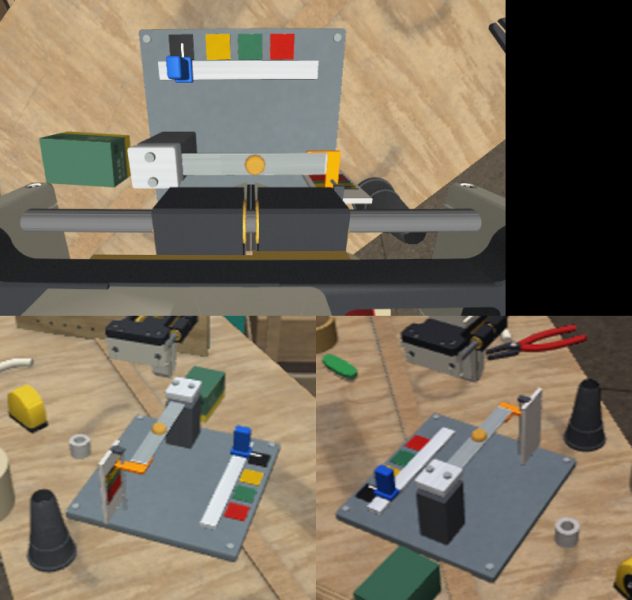

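```bash
python3 - <<'E'
from h import *
q=np.load('q.npy')
p=capture('wrist');s=sense();t=np.array(s['eef_pos']);print(s['t'],t,s['eef_rot'])
th=np.radians(162);tx=np.array([np.cos(th),np.sin(th),0]);ty=np.array([np.sin(th),-np.cos(th),0])
print('proj pad',proj(p,[.5968,.0429,.108]))
for l,z in (('pad_top',.109),('tag_grip',.06)):
    r=silhouettes(p,l)[0];v,u=np.nonzero(r['mask']);X=atz(p,(u.mean(),v.mean()),z);print(l,r['conf'],X,'delta tool xy',(X-t)@tx,(X-t)@ty)
# tag top centre and corners via plate corners (picture)
for uv in ((145*1.266,36*1.266),(339*1.266,38*1.266)): print(atz(p,uv,.016))
E
```

```text
3.95 [0.59162881 0.05043606 0.19818824] [1.79912333e+02 8.49041323e-02 1.62114725e+02]
proj pad [[309.2679437  211.94120082]]
pad_top 0.67 [0.48646008 0.01197702 0.109     ] delta tool xy 0.08813691188211958 -0.069075655179622
tag_grip 0.74 [ 4.79233334e-01 -4.78808224e-04  6.00000000e-02] delta tool xy 0.09116089077271164 -0.08315503400226838
[ 0.42187081 -0.03249985  0.016     ]
[0.49889806 0.1981129  0.016     ]
```

```bash
python3 - <<'E'
from h import *
T=np.array([.591,.049,.197])
th=np.radians(162);tx=np.array([np.cos(th),np.sin(th),0]);ty=np.array([np.sin(th),-np.cos(th),0])
for i in range(3):
    p=capture('wrist');s=sense();print(s['t'],np.array(s['eef_pos']).round(4),'cam',(-np.array(p['view'])[:3,:3].T@np.array(p['view'])[:3,3]).round(4))
    for l,z in (('pad_top',.109),('tag_grip',.06)):
      for r in silhouettes(p,l)[:2]:
        v,u=np.nonzero(r['mask']);X=atz(p,(u.mean(),v.mean()),z);print(l,round(r['conf'],2),u.mean().round(1),v.mean().round(1),X.round(4),'delta tool xy',((X-T)@tx).round(4),((X-T)@ty).round(4))
E
```

```text
4.1 [0.5916 0.0501 0.1981] cam [0.5242 0.0726 0.3552]
pad_top 0.76 315.6 211.1 [0.5979 0.048  0.109 ] delta tool xy -0.0069 0.0011
pad_top 0.7 222.6 90.0 [0.4872 0.0114 0.109 ] delta tool xy 0.0871 -0.0679
tag_grip 0.97 222.4 88.9 [ 0.4789 -0.0006  0.06  ] delta tool xy 0.0913 -0.0818
4.25 [0.5913 0.0495 0.1974] cam [0.5241 0.0721 0.3547]
pad_top 0.85 315.9 211.7 [0.5979 0.0475 0.109 ] delta tool xy -0.007 0.0008
tag_grip 0.62 222.9 89.5 [ 0.4792 -0.0008  0.06  ] delta tool xy 0.091 -0.0819
4.4 [0.5912 0.0492 0.1969] cam [0.5241 0.0718 0.3541]
pad_top 0.58 316.2 212.5 [0.5982 0.0472 0.109 ] delta tool xy -0.0074 0.0005
tag_grip 0.65 223.7 89.1 [ 4.788e-01 -2.000e-04  6.000e-02] delta tool xy 0.0915 -0.0815
```

Emit:
send_rows(
  targets=[
    [-0.7,0,2.5,0,0,0,0],
    [0,0,2.5,0,0,0,0],
    [0,0,1.5,0,0,0,0],
    [0,0,0.6,0,0,0,0],
    [0,0,0.3,0,0,0,0],
    [0,0,0,0,0,0,0],
    [0,0,0,0,0,0,0],
    [0,0,0,0,0,0,0],
  ],
)

```text
t: 5.3
eef_pos: [0.5984, 0.047, 0.1236]
eef_rot: [180.0, 0.1, 162.0]
wrist_force: [-0.4, 0.3, -0.4]
gripper_width: 0.004
gripper_force: 0.0
```

```bash
python3 - <<'E'
from h import *
ps=capture('scene');pt=capture('side')
s=sense();print(s['t'],s['eef_pos'],s['wrist_force'])
A=cv2.resize(ps['color'][165:265,260:360],(400,400),interpolation=2);B=cv2.resize(pt['color'][130:230,250:350],(400,400),interpolation=2)
cv2.imwrite('pics/m2.png',np.hstack([A,B])[:,:,::-1])
E
```

```text
5.4 [0.59813183 0.04698188 0.1233161 ] [-1.26552877 -0.12360629  0.70310699]
```

View pics/m2.png

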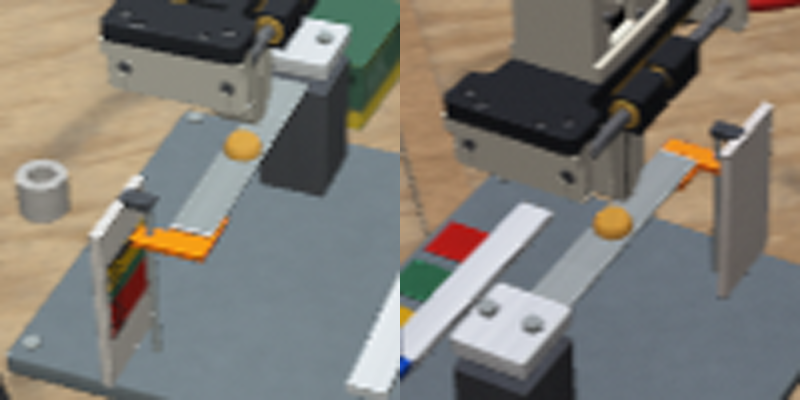

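```bash
python3 - <<'E'
from h import *
ps=capture('scene');pt=capture('side');s=sense();t=np.array(s['eef_pos']);print(s['t'],t)
th=np.radians(162);tx=np.array([np.cos(th),np.sin(th),0]);ty=np.array([np.sin(th),-np.cos(th),0])
f=lambda p,X,o:((proj(p,X)[0]-o)*4).round(1)
for n,X in dict(tcp=t,px=t+.0095*tx,mx=t-.0095*tx,py=t+.01*ty,my=t-.01*ty,dome=[*t[:2],.108]).items(): print(n,f(ps,X,(260,165)),f(pt,X,(250,130))+[400,0])
for l,p in(('scene',ps),('side',pt)):
  for r in silhouettes(p,'pad_top')[:1]: v,u=np.nonzero(r['mask']);print(l,r['conf'],u.mean(),v.mean())
E
```

```text
5.5 [0.59798137 0.04697367 0.12305242]
tcp [239.  117.8] [610.8 186. ]
px [255.1 121.1] [595.2 180.9]
mx [223.  114.5] [626.5 191.1]
py [232.4 127.5] [620.  175.9]
my [245.5 108.2] [601.5 196.3]
dome [239.5 140.1] [611.4 208.3]
scene 0.56 320.5 200.89655172413794
```

Emit:
send_rows(
  targets=[
    [0,-0.2,0.1,0,0,0,0],
    [0,0,0.1,0,0,0,0],
    [0,0,0.1,0,0,0,0],
    [0,0,0.05,0,0,0,0],
    [0,0,0.05,0,0,0,0],
    [0,0,0.05,0,0,0,0],
    [0,0,0.05,0,0,0,0],
    [0,0,0.05,0,0,0,0],
    [0,0,0.05,0,0,0,0],
    [0,0,0.05,0,0,0,0],
  ],
)

```text
t: 6.6
eef_pos: [0.5972, 0.045, 0.1162]
eef_rot: [180.0, -0.0, 162.0]
wrist_force: [0.0, 0.7, 0.5]
gripper_width: 0.006
gripper_force: 0.0
```

Emit:
send_rows(
  targets=[
    [0,0,0.05,0,0,0,0],
    [0,0,0.05,0,0,0,0],
    [0,0,0.05,0,0,0,0],
    [0,0,0.05,0,0,0,0],
    [0,0,0.05,0,0,0,0],
    [0,0,0.05,0,0,0,0],
  ],
)

```text
t: 7.2
eef_pos: [0.5972, 0.0451, 0.1132]
eef_rot: [180.0, 0.0, 162.0]
wrist_force: [-0.1, 0.4, 0.2]
gripper_width: 0.004
gripper_force: 0.4
```

Emit:
send_rows(
  targets=[
    [0,0,0.05,0,0,0,0],
    [0,0,0.05,0,0,0,0],
    [0,0,0.05,0,0,0,0],
    [0,0,0.05,0,0,0,0],
    [0,0,0,0,0,0,0],
  ],
)

```text
t: 7.7
eef_pos: [0.5974, 0.0451, 0.1113]
eef_rot: [180.0, 0.0, 162.0]
wrist_force: [-0.4, -0.6, 0.6]
gripper_width: 0.004
gripper_force: 0.9
```

Emit:
send_rows(
  targets=[
    [0,0,0.05,0,0,0,0],
    [0,0,0.05,0,0,0,0],
    [0,0,0.05,0,0,0,0],
    [0,0,0,0,0,0,0],
    [0,0,0,0,0,0,0],
  ],
)

```text
t: 8.2
eef_pos: [0.5973, 0.045, 0.1098]
eef_rot: [180.0, 0.0, 162.0]
wrist_force: [1.5, 0.8, 2.3]
gripper_width: 0.006
gripper_force: 1.5
```

Emit:
send_rows(
  targets=[
    [0,0,0.05,0,0,0,0],
    [0,0,0.05,0,0,0,0],
    [0,0,0,0,0,0,0],
    [0,0,0,0,0,0,0],
  ],
)

```text
t: 8.6
eef_pos: [0.5973, 0.0451, 0.1088]
eef_rot: [180.0, 0.0, 162.0]
wrist_force: [-0.1, 0.7, 3.7]
gripper_width: 0.007
gripper_force: 1.9
```

```bash
cat > f.py <<'E'
from h import *
F=[]
for i in range(3):
    capture('side');s=sense();F.append(s['wrist_force'])
print(s['t'],np.round(F,2).tolist(),np.mean(F,0).round(2),s['eef_pos'][2],s['ft_torque'])
E
python3 f.py
```

```text
8.75 [[0.41, -0.08, 4.16], [0.28, 1.51, 4.11], [0.53, 1.14, 3.34]] [0.41 0.86 3.87] 0.10877950550576385 [ 0.18621815 -0.14883867  0.02946769]
```

Emit:
send_rows(
  targets=[
    [0,0,0.05,0,0,0,0],
    [0,0,0.05,0,0,0,0],
    [0,0,0.05,0,0,0,0],
    [0,0,0.05,0,0,0,0],
    [0,0,0,0,0,0,0],
    [0,0,0,0,0,0,0],
  ],
)

```text
t: 9.35
eef_pos: [0.5973, 0.0452, 0.1068]
eef_rot: [180.0, 0.0, 162.0]
wrist_force: [0.4, 1.6, 4.4]
gripper_width: 0.006
gripper_force: 2.5
```

```bash
python3 f.py
```

```text
9.5 [[0.35, 2.51, 5.06], [1.05, 1.87, 4.69], [0.14, 0.79, 4.92]] [0.51 1.73 4.89] 0.10680872558494142 [ 0.37611525 -0.17143821  0.03175152]
```

Emit:
send_rows(
  targets=[
    [0,0,0.05,0,0,0,0],
    [0,0,0.05,0,0,0,0],
    [0,0,0.05,0,0,0,0],
    [0,0,0.05,0,0,0,0],
    [0,0,0.05,0,0,0,0],
    [0,0,0.05,0,0,0,0],
    [0,0,0.05,0,0,0,0],
    [0,0,0.05,0,0,0,0],
    [0,0,0,0,0,0,0],
    [0,0,0,0,0,0,0],
  ],
)

```text
t: 10.5
eef_pos: [0.5975, 0.0454, 0.1031]
eef_rot: [180.0, 0.0, 162.0]
wrist_force: [0.4, 2.3, 7.6]
gripper_width: 0.004
gripper_force: 3.9
```

```bash
python3 f.py
```

```text
10.65 [[0.63, 2.19, 7.67], [-0.59, 2.64, 7.8], [0.16, 1.6, 7.29]] [0.06 2.14 7.58] 0.10307250271975035 [ 0.52748723  0.02853098 -0.0198553 ]
```

Emit:
send_rows(
  targets=[
    [0,0,0.05,0,0,0,0],
    [0,0,0.05,0,0,0,0],
    [0,0,0.05,0,0,0,0],
    [0,0,0.05,0,0,0,0],
    [0,0,0.05,0,0,0,0],
    [0,0,0,0,0,0,0],
    [0,0,0,0,0,0,0],
  ],
)

```text
t: 11.35
eef_pos: [0.5975, 0.0455, 0.1008]
eef_rot: [179.9, 0.0, 162.0]
wrist_force: [-1.0, 2.6, 9.8]
gripper_width: 0.003
gripper_force: 4.7
```

```bash
python3 f.py
```

```text
11.5 [[-0.24, 3.19, 9.17], [-1.34, 2.02, 8.9], [-1.09, 2.59, 9.28]] [-0.89  2.6   9.12] 0.10078621563050842 [0.5536474  0.15783207 0.00424768]
```

Emit:
send_rows(
  targets=[
    [0,0,0.05,0,0,0,0],
    [0,0,0.05,0,0,0,0],
    [0,0,0,0,0,0,0],
    [0,0,0,0,0,0,0],
    [0,0,0,0,0,0,0],
  ],
)

```text
t: 12.0
eef_pos: [0.5976, 0.0455, 0.0998]
eef_rot: [179.9, 0.0, 162.0]
wrist_force: [0.4, 2.2, 10.4]
gripper_width: 0.003
gripper_force: 5.1
```

```bash
python3 f.py
```

```text
12.15 [[-0.59, 2.57, 9.8], [-0.46, 3.14, 10.21], [-1.27, 1.85, 10.09]] [-0.77  2.52 10.03] 0.09987138907567372 [ 0.53865015  0.21180552 -0.02445313]
```

At 10.0 N and steady, so I'll hold here for more than two seconds.

Emit:
send_rows(
  targets=[
    [0,0,0,0,0,0,0],
    [0,0,0,0,0,0,0],
    [0,0,0,0,0,0,0],
    [0,0,0,0,0,0,0],
    [0,0,0,0,0,0,0],
    [0,0,0,0,0,0,0],
    [0,0,0,0,0,0,0],
    [0,0,0,0,0,0,0],
    [0,0,0,0,0,0,0],
    [0,0,0,0,0,0,0],
  ],
)

```text
t: 13.15
eef_pos: [0.5976, 0.0455, 0.0999]
eef_rot: [179.9, 0.0, 162.0]
wrist_force: [-0.4, 2.4, 9.5]
gripper_width: 0.006
gripper_force: 5.1
```

Emit:
send_rows(
  targets=[
    [0,0,0,0,0,0,0],
    [0,0,0,0,0,0,0],
    [0,0,0,0,0,0,0],
    [0,0,0,0,0,0,0],
    [0,0,0,0,0,0,0],
    [0,0,0,0,0,0,0],
    [0,0,0,0,0,0,0],
    [0,0,0,0,0,0,0],
    [0,0,0,0,0,0,0],
    [0,0,0,0,0,0,0],
  ],
)

```text
t: 14.15
eef_pos: [0.5975, 0.0455, 0.0998]
eef_rot: [179.9, 0.0, 162.0]
wrist_force: [-0.8, 2.8, 10.6]
gripper_width: 0.004
gripper_force: 5.1
```

```bash
python3 f.py
```

```text
14.3 [[-0.81, 2.76, 10.35], [-1.74, 1.8, 10.24], [-1.15, 2.12, 10.1]] [-1.23  2.23 10.23] 0.09987223109112978 [ 0.49784492  0.18085807 -0.01755301]
```

Held. Now I'll let it spring back by rising slowly, then climb.

Emit:
send_rows(
  targets=[
    [0,0,-0.1,0,0,0,0],
    [0,0,-0.1,0,0,0,0],
    [0,0,-0.15,0,0,0,0],
    [0,0,-0.15,0,0,0,0],
    [0,0,-0.15,0,0,0,0],
    [0,0,-0.15,0,0,0,0],
    [0,0,-0.15,0,0,0,0],
    [0,0,-0.15,0,0,0,0],
    [0,0,-0.15,0,0,0,0],
    [0,0,-0.15,0,0,0,0],
  ],
)

```text
t: 15.3
eef_pos: [0.5966, 0.0448, 0.1129]
eef_rot: [-180.0, -0.1, 162.0]
wrist_force: [-0.0, -1.5, 0.6]
gripper_width: 0.009
gripper_force: 0.0
```

Emit:
send_rows(
  targets=[
    [0,0,-0.4,0,0,0,0],
    [0,0,-1,0,0,0,0],
    [0,0,-2,0,0,0,4],
    [0,0,-3,0,0,0,4],
    [2,-1,-1.5,0,0,0,4],
    [3,-2,0,0,0,0,4],
    [2.5,-2,0,0,0,0,4],
    [0,0,0,0,0,0,4],
    [0,0,0,0,0,0,4],
    [0,0,0,0,0,0,4],
  ],
)

```text
t: 16.3
eef_pos: [0.5115, 0.0211, 0.1928]
eef_rot: [180.0, 0.1, 162.0]
wrist_force: [0.0, 0.5, 0.2]
gripper_width: 0.433
gripper_force: 0.0
```

```bash
python3 - <<'E'
from h import *
p=capture('wrist');ps=capture('scene');s=sense();t=np.array(s['eef_pos']);print(s['t'],t,s['wrist_force'])
q=np.load('q.npy')
th=np.radians(162);tx=np.array([np.cos(th),np.sin(th),0]);ty=np.array([np.sin(th),-np.cos(th),0])
for pp,l,z in ((p,'tag_grip',.06),(ps,'tag_grip',.055)):
  for r in silhouettes(pp,l)[:1]:
    v,u=np.nonzero(r['mask']);X=atz(pp,(u.mean(),v.mean()),z);print(l,r['conf'],X,((X-t)@tx).round(4),((X-t)@ty).round(4))
A=cv2.resize(ps['color'][195:265,265:335],(600,600),interpolation=2)
cv2.imwrite('pics/m3.png',A[:,:,::-1])
cv2.imwrite('pics/m4.png',p['color'][:,:,::-1])
E
```

```text
16.4 [0.51135714 0.02102325 0.19233001] [0.14119389 0.07586838 0.17432727]
tag_grip 0.84 [ 0.47433334 -0.00158866  0.06      ] 0.0282 -0.0329
tag_grip 0.53 [0.47484306 0.00912291 0.055     ] 0.031 -0.0226
```

View pics/m3.png

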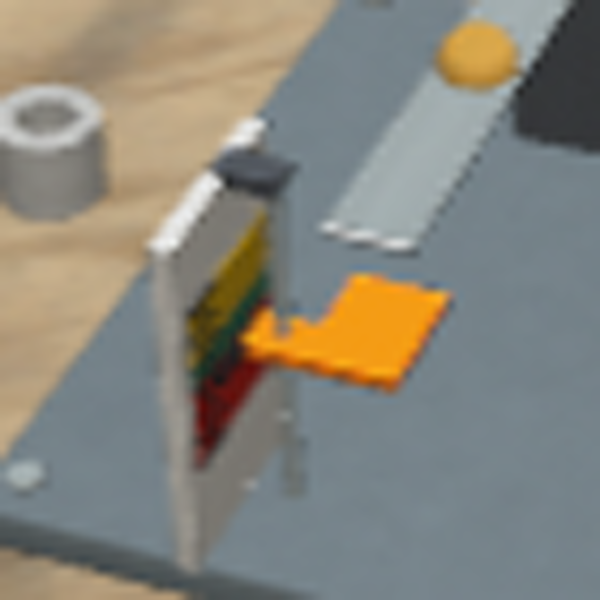

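View pics/m4.png

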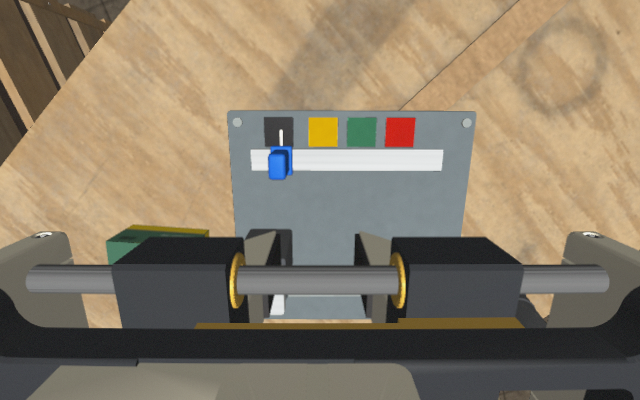

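Rider crop: the pointer tip is at about (250,335), near the green/red border. Wrist view: the tag is at (279,163), with patches black, yellow, green, red from left to right. I'll measure the rider's travel numerically.

```bash
python3 - <<'E'
from h import *
from scipy.optimize import least_squares
q=np.load('q.npy')
def W(X): c,s=np.cos(q[2]),np.sin(q[2]); return np.array([q[0]+c*X[0]-s*X[1],q[1]+s*X[0]+c*X[1],X[2]])
for n in ('scene','side'):
    p=capture(n);save(p,n+'1');a=cv2.imread(f'pics/{n}0.png');b=p['color'][:,:,::-1]
    def om(im,box):
        h=cv2.cvtColor(im,cv2.COLOR_BGR2HSV);m=((h[:,:,0]>=10)&(h[:,:,0]<=19)&(h[:,:,1]>200)&(h[:,:,2]>200)).astype(np.uint8)
        z=np.zeros_like(m);z[box[1]:box[3],box[0]:box[2]]=1;return m*z
    c=proj(p,W((0,.105,.085)))[0].astype(int);box=(c[0]-22,c[1]-22,c[0]+22,c[1]+25)
    for im in(a,b):
        v,u=np.nonzero(om(im,box));print(n,len(u),u.min(),u.max(),v.min(),v.max(),u.mean().round(2),v.mean().round(2))
    print(' proj per travel',[(proj(p,W((0,.105,.0985-d)))[0]-proj(p,W((0,.105,.0985)))[0]).round(2).tolist() for d in(.016,.02,.025,.03)])
p=capture('scene');cv2.imwrite('pics/m5.png',cv2.resize(p['color'][215:255,280:310],(450,600),interpolation=0)[:,:,::-1])
print(p['color'][218:250:1,290:300:3].tolist())
E
```

```text
scene 79 293 314 222 228 303.66 225.1
scene 142 294 316 228 238 306.64 233.2
 proj per travel [[0.28, 5.93], [0.35, 7.39], [0.44, 9.2], [0.52, 11.01]]
side 35 317 328 165 171 323.03 167.69
side 80 314 328 176 185 320.95 180.06
 proj per travel [[0.0, 5.64], [0.0, 7.04], [0.0, 8.77], [0.0, 10.5]]
[[[123, 120, 113], [122, 119, 114], [86, 86, 84], [119, 133, 140]], [[123, 120, 114], [123, 120, 115], [104, 105, 101], [119, 133, 139]], [[123, 121, 115], [123, 120, 114], [98, 97, 85], [118, 132, 139]], [[123, 121, 114], [129, 121, 101], [108, 105, 91], [119, 132, 139]], [[122, 120, 114], [140, 124, 77], [107, 103, 90], [119, 131, 139]], [[123, 121, 114], [144, 114, 18], [101, 96, 76], [119, 131, 138]], [[123, 121, 115], [111, 88, 12], [114, 106, 83], [117, 131, 137]], [[139, 128, 103], [110, 86, 9], [101, 102, 86], [118, 131, 138]], [[140, 123, 77], [110, 85, 10], [88, 98, 90], [118, 132, 139]], [[116, 97, 41], [110, 86, 10], [76, 88, 80], [120, 133, 140]], [[96, 74, 10], [101, 82, 19], [76, 88, 79], [119, 133, 140]], [[110, 85, 10], [77, 74, 29], [92, 77, 71], [119, 132, 139]], [[110, 86,
[... 584 characters left out ...]
, 118, 111], [109, 116, 120]], [[85, 20, 17], [100, 30, 25], [120, 118, 112], [110, 119, 121]], [[76, 22, 20], [104, 58, 53], [120, 117, 112], [111, 120, 123]], [[73, 22, 20], [114, 89, 85], [120, 118, 111], [112, 120, 121]], [[74, 20, 17], [121, 118, 112], [120, 117, 111], [111, 119, 120]], [[79, 21, 18], [121, 119, 113], [120, 117, 111], [113, 120, 121]], [[63, 32, 30], [122, 119, 112], [120, 117, 111], [113, 120, 121]], [[73, 58, 55], [121, 118, 112], [120, 118, 111], [104, 110, 109]], [[93, 91, 86], [121, 118, 112], [120, 120, 116], [107, 114, 113]], [[121, 118, 112], [120, 118, 112], [120, 125, 126], [109, 116, 116]], [[122, 119, 113], [121, 118, 112], [119, 129, 134], [112, 118, 117]]]
```

View pics/m5.png

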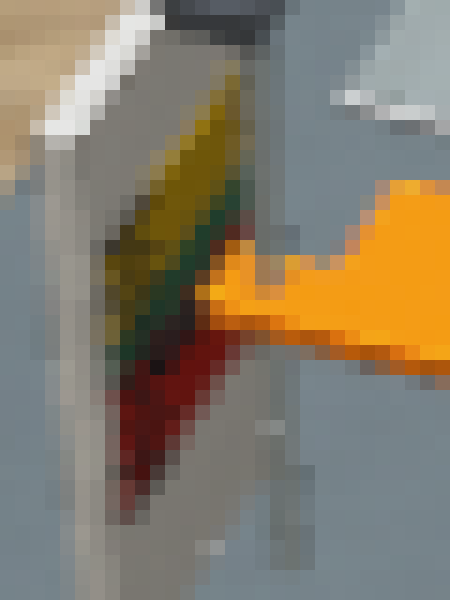

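```bash
python3 - <<'E'
from h import *
from scipy.spatial.transform import Rotation as Ro
q=np.load('q.npy')
def W(X): c,s=np.cos(q[2]),np.sin(q[2]); return np.array([q[0]+c*X[0]-s*X[1],q[1]+s*X[0]+c*X[1],X[2]])
p=capture('wrist');s=sense();t=np.array(s['eef_pos']);print(s['t'],t,s['joint_pos'])
R=Ro.from_euler('xyz',s['eef_rot'],degrees=True).as_matrix();V=np.array(p['view']);G=np.eye(4);G[:3,:3]=R;G[:3,3]=t;E=V@G  # tool->cam
print('cam in tool',np.linalg.inv(E).round(3)[:3].tolist(),p['K'][0][0])
for a in(25,35,45):
  for X,z in((-.13,.2),(-.17,.2),(-.13,.16),(-.17,.16),(-.2,.16)):
    g=np.eye(4);R2=R@Ro.from_euler('y',-a,degrees=True).as_matrix();g[:3,:3]=R2;T=W((X,.105,z));g[:3,3]=T
    pp=dict(p);pp['view']=E@np.linalg.inv(g);cam=np.linalg.inv(pp['view'])[:3,3]
    a1,b1=proj(pp,[W((0,.115,.09)),W((0,.115,.065))])
    print(a,X,z,T.round(3),'cam',cam.round(3),a1.round(),b1.round(), 'd tool',(R.T@(T-t)*100).round(1))
E
```

```text
16.7 [0.51056788 0.02064579 0.19206421] [-26.97328664  16.70336331  23.64435075 109.94924715  -8.07937238
  54.96422856  72.45429979]
cam in tool [[-0.0, 0.964, 0.265, 0.071], [1.0, 0.0, -0.0, 0.001], [-0.0, 0.265, -0.964, -0.157]] 315.295480975875
25 -0.13 0.2 [0.499 0.164 0.2  ] cam [0.375 0.205 0.313] [326. 251.] [325. 234.] d tool [ 5.5 13.2 -0.8]
25 -0.17 0.2 [0.461 0.176 0.2  ] cam [0.337 0.217 0.313] [325. 273.] [325. 256.] d tool [ 9.5 13.2 -0.8]
25 -0.13 0.16 [0.499 0.164 0.16 ] cam [0.375 0.205 0.273] [327. 282.] [326. 262.] d tool [ 5.5 13.2  3.2]
25 -0.17 0.16 [0.461 0.176 0.16 ] cam [0.337 0.217 0.273] [326. 304.] [326. 284.] d tool [ 9.5 13.2  3.2]
25 -0.2 0.16 [0.433 0.185 0.16 ] cam [0.309 0.226 0.273] [326. 319.] [325. 299.] d tool [12.5 13.2  3.2]
35 -0.13 0.2 [0.499 0.164 0.2  ] cam [0.359 0.21  0.288] [326. 223.] [325. 205.] d tool [ 5.5 13.2 -0.8]
35 -0.17 0.2 [0.461 0.176 0.2  ] cam [0.321 0.222 0.288] [325. 243.] [325. 225.] d tool [ 9.5 13.2 -0.8]
35 -0.13 0.16 [0.499 0.164 0.16 ] cam [0.359 0.21  0.248] [327. 255.] [326. 234.] d tool [ 5.5 13.2  3.2]
35 -0.17 0.16 [0.461 0.176 0.16 ] cam [0.321 0.222 0.248] [326. 274.] [325. 254.] d tool [ 9.5 13.2  3.2]
35 -0.2 0.16 [0.433 0.185 0.16 ] cam [0.292 0.232 0.248] [325. 285.] [325. 266.] d tool [12.5 13.2  3.2]
45 -0.13 0.2 [0.499 0.164 0.2  ] cam [0.346 0.214 0.261] [326. 195.] [326. 176.] d tool [ 5.5 13.2 -0.8]
45 -0.17 0.2 [0.461 0.176 0.2  ] cam [0.308 0.226 0.261] [325. 213.] [325. 194.] d tool [ 9.5 13.2 -0.8]
45 -0.13 0.16 [0.499 0.164 0.16 ] cam [0.346 0.214 0.221] [326. 230.] [326. 208.] d tool [ 5.5 13.2  3.2]
45 -0.17 0.16 [0.461 0.176 0.16 ] cam [0.308 0.226 0.221] [326. 244.] [325. 224.] d tool [ 9.5 13.2  3.2]
45 -0.2 0.16 [0.433 0.185 0.16 ] cam [0.28  0.236 0.221] [325. 254.] [325. 234.] d tool [12.5 13.2  3.2]
```

Emit:
send_rows(
  targets=[
    [0.6,3.3,0,0,0,0,4],
    [0.6,3.3,0,0,0,0,4],
    [0.6,3.3,0,0,0,0,4],
    [0.6,3.3,0,0,0,0,4],
    [0,0,0,0,-7.5,0,4],
    [0,0,0,0,-7.5,0,4],
    [0,0,0,0,-7.5,0,4],
    [0,0,0,0,-7.5,0,4],
    [0,0,0,0,-7.5,0,4],
    [0,0,0,0,-7.5,0,4],
  ],
)

```text
t: 17.7
eef_pos: [0.5301, 0.1458, 0.1909]
eef_rot: [-178.6, 36.3, 161.8]
wrist_force: [0.4, -0.6, -0.3]
gripper_width: 0.438
gripper_force: 0.0
```

Emit:
send_rows(
  targets=[
    [0,0,0,0,0,0,4],
    [0,0,0,0,0,0,4],
    [0,0,0,0,0,0,4],
  ],
)

```text
t: 18.0
eef_pos: [0.5311, 0.1449, 0.1911]
eef_rot: [-178.5, 36.1, 161.8]
wrist_force: [0.8, -0.3, 0.5]
gripper_width: 0.437
gripper_force: 0.0
```

```bash
python3 - <<'E'
from h import *
q=np.load('q.npy')
def W(X): c,s=np.cos(q[2]),np.sin(q[2]); return np.array([q[0]+c*X[0]-s*X[1],q[1]+s*X[0]+c*X[1],X[2]])
p=capture('wrist');save(p,'w2');s=sense();print(s['t'],s['eef_pos'],s['eef_rot'])
a=proj(p,W((0,.115,.08)))[0].astype(int);print(a)
x0,y0=max(a[0]-65,0),max(a[1]-60,0);print(x0,y0)
cv2.imwrite('pics/m6.png',cv2.resize(p['color'][y0:y0+120,x0:x0+130],(780,720),interpolation=2)[::-1,::-1,::-1][:600] if 0 else cv2.resize(p['color'][y0:y0+110,x0:x0+140],(764,600),interpolation=2)[:,:,::-1])
E
```

```text
18.05 [0.53124714 0.1445128  0.19114807] [-178.54692857   36.14238678  161.71508313]
[338 198]
273 138
```

View pics/m6.png

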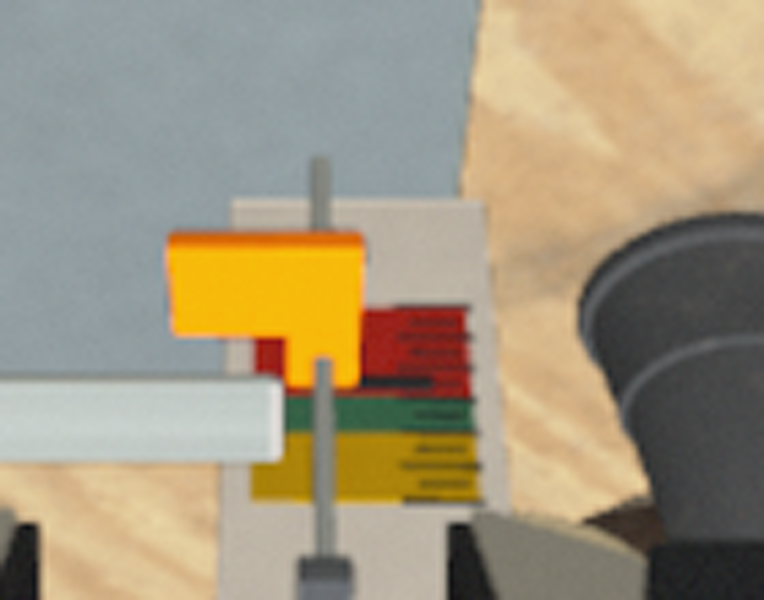

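The pointer (at about (397,382)) lies inside the red band, about 3.5 mm past the green/red border at v≈398. The verdict is red, too soft. Next I'll level the tool and hover over the tag.

Emit:
send_rows(
  targets=[
    [0,0,0,0,7.2,0,4],
    [0,0,0,0,7.2,0,4],
    [0,0,0,0,7.2,0,4],
    [0,0,0,0,7.2,0,4],
    [0,0,0,0,7.2,0,4],
    [0.2,-4,0,0,0,0,4],
    [0.2,-4,0,0,0,0,4],
    [0.2,-4,0,0,0,0,4],
    [0,-3.6,0,0,0,0,4],
    [0,0,0,0,0,0,4],
  ],
)

```text
t: 19.05
eef_pos: [0.4718, -0.0108, 0.1953]
eef_rot: [-178.0, 6.9, 160.0]
wrist_force: [0.5, 0.9, 0.1]
gripper_width: 0.436
gripper_force: 0.0
```

```bash
cat > tag.py <<'E'
from h import *
from scipy.spatial.transform import Rotation as Ro
p=capture('wrist');capture('side');p=capture('wrist');s=sense();t=np.array(s['eef_pos']);print(s['t'],t,s['eef_rot'],s['joint_pos'])
R=Ro.from_euler('xyz',s['eef_rot'],degrees=True).as_matrix()
print('corr rotvec tool',np.degrees(Ro.from_matrix(R.T@Ro.from_euler('xyz',[180,0,162],degrees=True).as_matrix()).as_rotvec()).round(2))
for r in silhouettes(p,'tag_grip')[:2]:
    v,u=np.nonzero(r['mask']);print(r['conf'],r['rect'],len(u),u.mean(),v.mean())
    for z in(.05,.06): X=atz(p,(u.mean(),v.mean()),z);print(z,X.round(4),'tool',(R.T@(X-t)*100).round(2))
h=cv2.cvtColor(p['color'],cv2.COLOR_RGB2HSV)
m=((h[:,:,0]>105)&(h[:,:,0]<125)&(h[:,:,1]>170)&(h[:,:,2]>60)).astype(np.uint8)
n,_,st,ce=cv2.connectedComponentsWithStats(m)
for i in range(1,n):
    if st[i,4]>60: X=atz(p,ce[i],.055);print('blue',st[i],ce[i].round(1),X.round(4),(R.T@(X-t)*100).round(2))
mr=(((h[:,:,0]<5)|(h[:,:,0]>175))&(h[:,:,1]>170)&(h[:,:,2]>100)).astype(np.uint8)
n,_,st,ce=cv2.connectedComponentsWithStats(mr)
for i in range(1,n):
    if st[i,4]>60: X=atz(p,ce[i],.017);print('red',st[i],ce[i].round(1),X.round(4),(R.T@(X-t)*100).round(2))
save(p,'tag%d'%(s['t']*100))
E
python3 tag.py
```

```text
19.2 [ 0.47389814 -0.00546782  0.19510603] [-178.03353951    6.91760989  160.41460699] [-33.36205098   9.37679069  27.21458819 119.36223852   0.74692273
  46.94477933  63.1521311 ]
corr rotvec tool [-2.06  6.89 -1.7 ]
0.77 [312.4, 141.0, 335.7, 192.1] 783 323.8263090676884 169.87100893997444
0.05 [ 0.4738 -0.0039  0.05  ] tool [ 1.81  0.64 14.38]
0.06 [ 0.471  -0.0027  0.06  ] tool [ 1.99  0.62 13.35]
blue [314 153  21  38 698] [323.6 171. ] [ 0.4734 -0.0038  0.055 ] [ 1.79  0.61 13.88]
red [428 121  32  29 836] [443.  134.8] [0.4881 0.1194 0.017 ] [ 4.97 12.83 16.91]
```

Emit:
send_rows(
  targets=[
    [0,0,0,-2.1,6.9,-1.7,4],
    [0,0,0,0,0,0,4],
    [0,0,2.5,0,0,0,4],
    [0,0,2,0,0,0,4],
    [0,0,0,0,0,0,4],
    [0,0,0,0,0,0,4],
  ],
)

```text
t: 19.85
eef_pos: [0.473, -0.005, 0.1496]
eef_rot: [-179.9, -0.0, 162.1]
wrist_force: [-0.4, -0.8, -0.3]
gripper_width: 0.437
gripper_force: 0.0
```

```bash
python3 tag.py
```

```text
20.0 [ 0.4737028  -0.00518807  0.15041551] [-1.79941652e+02  5.12345017e-02  1.62074597e+02] [-26.85420802  16.52808299  26.11382669 117.80896495  -9.65663004
  47.64935512  76.92655875]
corr rotvec tool [-0.06  0.05  0.07]
0.81 [303.8, 167.4, 329.3, 226.0] 1021 317.32908912830555 200.1694417238002
0.05 [ 0.4743 -0.0044  0.05  ] tool [-0.02  0.11 10.04]
0.06 [ 0.4717 -0.0035  0.06  ] tool [0.25 0.11 9.04]
0.4 [255.5, 141.5, 533.0, 400.0] 30652 382.8696006785854 204.12925747096438
0.05 [0.4948 0.0476 0.05  ] tool [-0.37  5.68 10.04]
0.06 [0.4913 0.0464 0.06  ] tool [-0.08  5.46  9.04]
blue [306 181  23  43 913] [317.  201.5] [ 0.474  -0.0045  0.055 ] [0.   0.08 9.54]
red [432 150  35  31 978] [448.5 164.9] [0.4881 0.1194 0.017 ] [ 2.47 12.31 13.33]
```

Emit:
send_rows(
  targets=[
    [0,0.1,2.5,0,0,0,4],
    [0,0,2.5,0,0,0,4],
    [0,0,2.5,0,0,0,4],
    [0,0,1.8,0,0,0,4],
    [0,0,1.0,0,0,0,4],
    [0,0,0.5,0,0,0,4],
    [0,0,0,0,0,0,4],
    [0,0,0,0,0,0,4],
  ],
)

```text
t: 20.85
eef_pos: [0.4737, -0.0047, 0.0422]
eef_rot: [-179.9, 0.0, 162.1]
wrist_force: [-0.5, -1.1, 0.6]
gripper_width: 0.436
gripper_force: 0.0
```

Emit:
send_rows(
  targets=[
    [0,0,0,0,0,0,2.2],
    [0,0,0,0,0,0,2.0],
    [0,0,0,0,0,0,1.2],
    [0,0,0,0,0,0,1.2],
    [0,0,0,0,0,0,1.2],
    [0,0,0,0,0,0,1.2],
    [0,0,0,0,0,0,1.2],
    [0,0,0,0,0,0,1.2],
  ],
  newtons=6,
)

```text
t: 21.65
eef_pos: [0.4733, -0.0047, 0.0417]
eef_rot: [-179.9, -0.0, 162.1]
wrist_force: [-1.0, -0.9, 6.1]
gripper_width: 0.173
gripper_force: 6.0
```

Emit:
send_rows(
  targets=[
    [0,0.2,-0.1,0,0,0,1.2],
    [0,0.6,0,0,0,0,1.2],
    [0,1,0,0,0,0,1.2],
    [0,1,0,0,0,0,1.2],
    [0,1,0,0,0,0,1.2],
  ],
)

```text
t: 22.15
eef_pos: [0.4852, 0.0326, 0.0422]
eef_rot: [-179.9, -0.1, 162.1]
wrist_force: [1.1, -2.1, -3.8]
gripper_width: 0.174
gripper_force: 6.0
```

Emit:
send_rows(
  targets=[
    [0,1,0,0,0,0,1.2],
    [0,1,0,0,0,0,1.2],
    [0,1,0,0,0,0,1.2],
    [0,1,0,0,0,0,1.2],
    [0,1,0,0,0,0,1.2],
    [0,1,0,0,0,0,1.2],
    [0,1,0,0,0,0,1.2],
    [0,1,0,0,0,0,1.2],
    [0,0.5,0,0,0,0,1.2],
    [0,0,0,0,0,0,1.2],
  ],
)

```text
t: 23.15
eef_pos: [0.5116, 0.1136, 0.0423]
eef_rot: [-180.0, -0.0, 162.1]
wrist_force: [5.0, 0.3, -6.3]
gripper_width: 0.168
gripper_force: 6.0
```

Emit:
send_rows(
  targets=[
    [0,0,0,0,0,0,3.6],
    [0,0,0,0,0,0,3.6],
    [0,0,0,0,0,0,3.6],
    [0,0,0,0,0,0,3.6],
    [0,0,-1,0,0,0,3.6],
    [0,0,-3,0,0,0,3.6],
    [0,0,-4,0,0,0,3.6],
    [0,0,-4,0,0,0,3.6],
    [2,-2,-2,0,0,0,3.6],
    [0,0,0,0,0,0,3.6],
  ],
)

```text
t: 24.15
eef_pos: [0.4853, 0.0982, 0.1855]
eef_rot: [179.9, 0.1, 162.0]
wrist_force: [-0.2, -0.1, -0.5]
gripper_width: 0.392
gripper_force: 0.0
```

Emit:
send_rows(
  targets=[
    [0,0,0,0,0,0,3.6],
    [0,0,0,0,0,0,3.6],
    [0,0,0,0,0,0,3.6],
    [0,0,0,0,0,0,3.6],
  ],
)

```text
t: 24.55
eef_pos: [0.486, 0.0996, 0.1816]
eef_rot: [-179.8, -0.1, 162.1]
wrist_force: [-0.9, 0.6, -0.5]
gripper_width: 0.392
gripper_force: 0.0
```

```bash
python3 tag.py; python3 - <<'E'
from h import *
p=capture('scene');w=capture('wrist');t=capture('side')
f=lambda im,k:cv2.resize(im,k,interpolation=2)
im=np.vstack([np.hstack([f(p['color'][140:320,190:430],(400,300)),f(t['color'][130:310,180:420],(400,300))]),np.hstack([f(w['color'],(480,300)),np.zeros((300,320,3),np.uint8)])])
cv2.imwrite('pics/fin.png',im[:,:,::-1])
E
```

```text
24.7 [0.48601837 0.09958646 0.18185158] [-1.79861613e+02 -8.37920482e-02  1.62060509e+02] [-39.97878744  16.39026388  27.90123714 112.74083345  -9.39642821
  53.20440677  64.69117915]
corr rotvec tool [-0.14 -0.08  0.06]
0.88 [325.5, 181.0, 353.4, 234.7] 866 338.97459584295615 212.75057736720555
0.05 [0.5128 0.1135 0.05  ] tool [-2.14  2.18 13.18]
0.06 [0.5096 0.1138 0.06  ] tool [-1.82  2.11 12.18]
blue [328 196  21  38 729] [338.5 213.7] [0.512 0.113 0.055] [-2.07  2.11 12.68]
red [322 167  29  28 711] [335.3 179.7] [0.4878 0.1194 0.017 ] [ 0.41  1.98 16.48]
red [620 191  20  41 414] [632.5 207.6] [0.6162 0.4178 0.017 ] [-2.61 34.32 16.4 ]
```

View pics/fin.png

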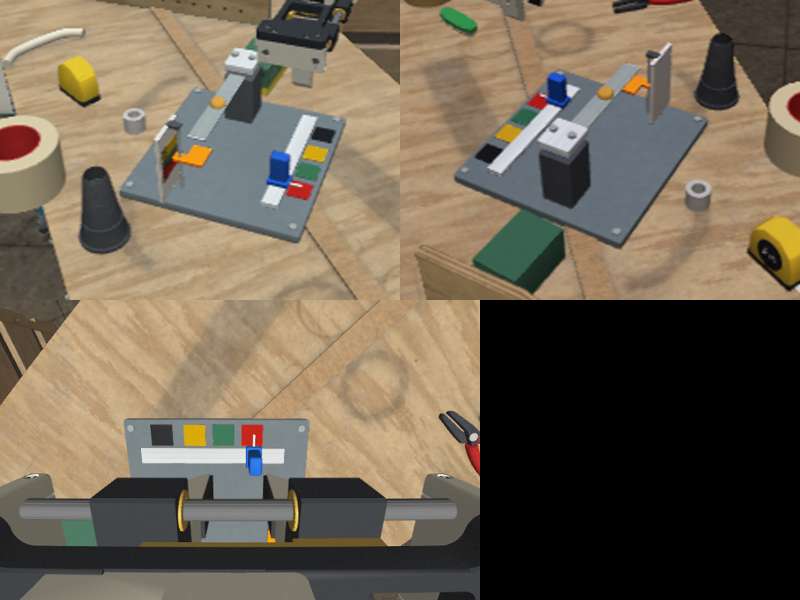

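The tag's white mark at (254,440) points to the middle of the red patch. The rider, cup, carton and bush haven't moved, and the gripper is clear, so I'm handing in.

```bash
python3 -c "
from bench import *
print(finish_job())"
```

```text
the job is handed in; nothing more can be done
None
```

I pressed the leaf spring with about 10 N, held it steady for just over two seconds with no reading above 11 N, and let it spring back; the rider's pointer read red (too soft), so the blue tag now stands on the red patch, and the job is handed in.

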